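# Turn the blue sample carrier home in its square nest

## Robot

A 6-joint arm with a two-finger parallel gripper is mounted at the origin on a cart in front of the work surface, level with it; the furniture and walls round the work are solid. World frame = base frame: x ahead of the robot, y to its left, z up, the work surface at z = 0. Lengths are in m, angles in rad, forces in N, time in s.
With the tool pointing down it reaches from about 0.35 to 0.8 m from the base axis. Payload 7.3 kg.
Tool frame: the origin (TCP) lies at the very end of the fingers, on their centre line; the grasp point (between the pads) lies grip_point_offset behind it (grip_point_offset is the distance from the TCP to the grasp point, in m); z points along the fingers, y is the line along which they close (so a half turn about z gives the same grasp; the last joint's range is limited). The gripper opens to 85 mm and grips with 20 to 120 N. Pads are 22 mm wide; open, the fingers measure 114 mm over their backs; the gripper's body (76 mm by 85 mm) begins 54 mm behind the grasp point. The pads swing forward as they close: fully open they stand 13 mm farther back than shut.
Start: joints at [-1.36, 0.342, 1.524, -0, 1.275, -0.146], TCP at [0.183, -0.492, 0.231] pointing down, gripper open.
Joint ranges: [-2.53, 2.53], [-0.77, 2.02], [0.04, 2.7], [-1, 4.14], [0.28, 2.66], [-3.11, 3.11]. Speed limits (rad/s): [2.57, 2.57, 3.14, 3.14, 3.14, 3.14].

## Interface

Orientations are given as a rotation vector (axis times angle).
In Python, from bench import state, camera, camera_params, sign_off, regions_of, grip_point_offset gives the robot as it stands.
- The arm moves only by the tool arm_command, never from a script. Its argument "motion" is a list that holds one entry, the list of rows, each a list of 5 numbers: the shift along the tool's x, y, z in m, then the turn about the tool's z in rad, then the closure, from -1 (fully open) to 1 (shut). A call has exactly 8 rows; each row shifts and turns the commanded pose from where the row before left it, along the tool's axes as they then stand; what a row does not reach is not made up. A row lasts 1/10 s, in which the tool goes at most 50 mm and 8.59 degrees, less where a joint would pass 70% of its speed; a pose out of reach is approached as far as the arm can. A call is refused whole if a number of a shift passes 0.05 or a number of a turn 0.15, either way. A call with a gripper value outside its range is refused whole. The fingers move at their own pace and stop on an object; "force" is the grip in N (left out, the last holds). Time passes only in rows, so rows that do not move let the fingers close, or fill a call up. It gives the time, the measured TCP pose, the force, the opening and the grip force at its end, in the units of the state.
- state(): the state, without advancing time (a new reading comes with each control period).
- camera(name): name is "side" or "top"; returns the picture (400x640x3 uint8, red, green, blue); there is no depth.
- camera_params(name): a dict with "fx", "fy", "cx", "cy" (pixels), "rvec" (rotation vector, rad) and "tvec" (3), from world to camera coordinates, as OpenCV has them. Camera axes: x right, y down, z forward; pixel columns grow to the right and rows downward; lengths in m; the calibration is good to about 2 mm. A picture is of the moment at which its call begins. camera_params takes no time and is no camera call.
- sign_off(): hands the job in; it is judged then, once.
Trained networks look in the newest picture that a camera, given by its name, has taken for a name from the list of things; names that differ only in an ending like _2 or _b are one class to them, and where a whole thing is asked for, a point or a joint stands for the part that bears it (a point fixed in the world has none). Each returns a list of dicts, best first, with "conf" (0 to 1); they miss things now and then, are a little off and sometimes report something else, mostly with a low value. They report only what shows in the picture. A call takes as long as a camera call.
- regions_of(name, camera): "region" (400x640 bool, what is visible of it) and "box" ([centre column, centre row, width, height] in pixels, round what is visible of it).
The state is a dict: "clock": time; "qpos": joint angles; "joint_velocities": joint speeds; "joint_torque": joint torques, N m; "eef_pos": TCP position; "orientation": TCP orientation; "force": force on the tool from outside, world axes, zero at the start; "wrist_torque": the same for the moment, N m; "width": opening from 0.0 (shut) to 1.0 (fully open); "grip_force": force on a finger pad.
Only numpy, scipy, OpenCV 4.12 (cv2) and the standard library are available. Lean on these libraries where they do the work, as an engineer would, in place of code of your own. Each camera call takes 0.05 s, during which the arm holds its last target. There are 200 camera calls.

## Task

Two sample carriers are standing proud on the loading block because their square feet are turned askew to the square nests. Take the blue one by its grip and, without lifting it out of the block, press it down and turn it little by little until its foot drops fully home in its nest, then let go. Leave the red carrier as it stands.

Things in the scene. Friction and masses are not known exactly. Their poses are not given: they have to be found in the camera images.
- block: Fixed block. Plate 104 (x) x 244 (y) x 36 mm high, carrying two dark square collars 14 mm high (tops 50 mm above worktop). Origin: underside centre, on the worktop; z up. Nests centred at y = +60 and -60 mm, x = 0: each a square recess 51 x 51 mm, sides along the block's x and y, collar wall 10 mm, 14 mm deep, with a 22 mm square hole through its floor. Either carrier may be in either nest.
- carrier_blue: Carrier to seat: blue square grip 30 x 30 mm, z 18 to 54 mm, faces parallel to the foot. Origin: centre of the foot's underside; z up. Foot 46 x 46 mm, 4 mm corner cuts, sides along x and y, 18 mm thick. 0.2 kg. Starts on its collar (origin 50 mm above worktop), 20 to 70 degrees askew; fits every 90 degrees: drops 14 mm once within 5 degrees of square. A pin in the nest hole keeps it centred.
- carrier_red: Same carrier with a red grip, askew on the other nest in the same way; must stay as it is. Origin: centre of its foot's underside, 50 mm above worktop; z up. Under each carrier's foot is a round pin, 20 mm in diameter and 25 mm long, standing loosely (1 mm play all round) in the nest's hole.

How it is judged:
At the end, for the whole second after the job is handed in: The blue carrier's foot is fully down in its nest (origin 30 to 40 mm above the block's underside, within 10 mm of the nest's centre along the block's x and y), upright within 0.1 rad, at rest and released; the red carrier is within 8 mm of where it stood, still proud (z of carrier_blue in the frame of block between 0.03 and 0.04 m and x of carrier_blue in the frame of block between -0.01 and 0.01 m and (y of carrier_blue in the frame of block between 0.05 and 0.07 m or y of carrier_blue in the frame of block between -0.07 and -0.05 m) and angle between carrier_blue's own z axis and vertical below 0.1 rad and linear speed of carrier_blue below 0.02 m/s and distance of carrier_red from where it was at the start of the episode below 0.008 m); the robot touches nothing.
It fails at once if the red carrier is shifted, lifted or dropped into its nest (moved more than 8 mm) (distance of carrier_red from where it was at the start of the episode above 0.008 m).
It fails at once if the blue carrier is lifted out of the block (raised more than 15 mm above where it stood) (z of carrier_blue in the frame of block above 0.065 m).
It also fails if it takes over 32 s, if anything falls off the work surface, if the arm or the gripper's body presses on something with over 40 N, if the wrist force passes 120 N, or if a joint passes its speed limit or range.

## Working session

There is one attempt and no reset: what is moved stays moved. The work goes in short steps, Python scripts to look and compute and a tool call to move; the robot and the scene stay as the last step left them, time stands still between calls to the robot, and variables do not carry over. Pictures are saved under pics/ and viewed, at most 10 in all, crops included, and the job is handed in when it is done.

Besides the shell and the picture viewer there is one more tool, called after ">>>" by a JSON object that holds its "api" and its "payload". arm_command: Moves the arm, as the interface text tells. Its arguments: {"type":"object","properties":{"motion":{"type":"array"},"force":{"type":"number"}},"required":["motion"]}

```bash
mkdir -p pics; cat > h.py <<'E'
import numpy as np, cv2
from bench import *
def P(n):
    p=camera_params(n); R=cv2.Rodrigues(np.array(p["rvec"],float))[0]; return p,R,np.array(p["tvec"],float)
def unproj(n,uv,z):
    p,R,t=P(n); uv=np.atleast_2d(uv).astype(float)
    d=np.c_[(uv[:,0]-p["cx"])/p["fx"],(uv[:,1]-p["cy"])/p["fy"],np.ones(len(uv))]@R
    c=-R.T@t; return c+d*((z-c[2])/d[:,2])[:,None]
def proj(n,X):
    p,R,t=P(n); c=np.atleast_2d(X)@R.T+t; return np.c_[c[:,0]/c[:,2]*p["fx"]+p["cx"],c[:,1]/c[:,2]*p["fy"]+p["cy"]]
E
python3 - <<'E'
from h import *
for n in("side","top"):
    im=camera(n); cv2.imwrite(f"pics/{n}0.png",im[...,::-1]); p,R,t=P(n); print(n,-R.T@t,p["fx"])
    for k in("block","carrier_blue","carrier_red"):
        for r in regions_of(k,n)[:2]:
            print(k,r["conf"],r["box"],r["region"].sum())
s=state(); print(s,grip_point_offset)
E
```

```text
side [ 0.53370123 -0.58970998  0.60096991] 468.52203637580305
block 0.87 [267.9, 246.0, 92.7, 107.2] 4782
carrier_blue 0.89 [282.4, 198.3, 28.2, 40.4] 842
carrier_red 0.68 [258.9, 243.6, 37.4, 44.1] 1107
top [0.37712024 0.08502086 0.90900158] 364.7880609778387
block 0.8 [346.0, 242.3, 104.0, 65.6] 3842
carrier_blue 0.7 [323.2, 235.9, 28.3, 24.3] 423
carrier_red 0.95 [376.1, 245.5, 28.7, 19.0] 390
{'clock': 0.4, 'qpos': array([-1.36000459e+00,  3.42163479e-01,  1.52422180e+00, -1.22596249e-05,
        1.27539191e+00, -1.45986535e-01]), 'joint_velocities': array([-0.00089948, -0.00239829, -0.00113123,  0.00041783, -0.00050903,
        0.00041877]), 'joint_torque': array([-1.16047024e-03, -4.33144748e+01, -2.45986229e+01, -2.06776135e-04,
        2.09719146e-03, -8.24648851e-06]), 'eef_pos': array([ 0.18337671, -0.49189597,  0.23119402]), 'orientation': array([-3.09155599e+00, -5.57431202e-01,  2.78019497e-05]), 'force': array([ 0.40824674, -0.10758593, -0.15790333]), 'wrist_torque': array([-0.05408307, -0.03084284, -0.00258539]), 'grip_force': 0.0, 'width': 0.9978956779839538} 0.0187
```

View pics/top0.png

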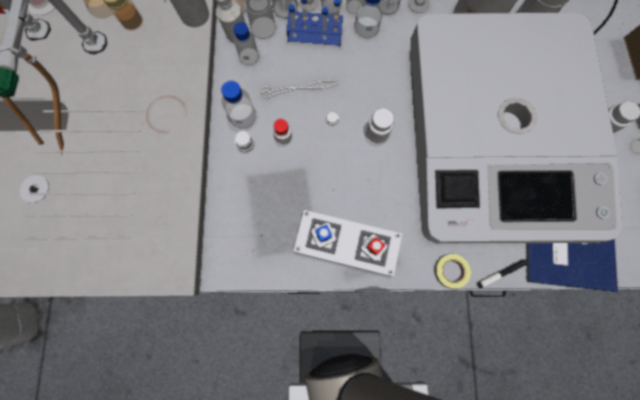

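View pics/side0.png

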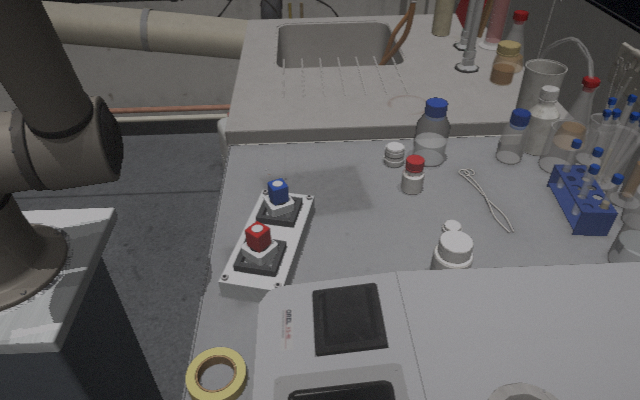

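The top view shows blue in the left nest (~323,235) and red in the right nest (~376,246), with the block tilted. The side view agrees: blue ~(278,195), red ~(258,240). Next I'll fit the block and the blue grip's yaw by silhouettes.

```bash
cat > fit.py <<'E'
from h import *
from scipy.optimize import differential_evolution as DE
def box(cx,cy,yaw,dx,dy,hx,hy,z0,z1):
    c,s=np.cos(yaw),np.sin(yaw)
    return np.array([[cx+c*(dx+a*hx)-s*(dy+b*hy),cy+s*(dx+a*hx)+c*(dy+b*hy),z] for a in(-1,1) for b in(-1,1) for z in(z0,z1)])
def sil(n,X,S=4):
    m=np.zeros((400*S,640*S),np.uint8); h=cv2.convexHull((proj(n,X)*S+S/2-.5).astype(np.float32)).astype(np.int32)
    cv2.fillConvexPoly(m,h,1); return m
def crop(m,b): return m[b[1]:b[3],b[0]:b[2]]
def hullmask(m,S=4):
    m=cv2.resize(m.astype(np.float32),None,fx=S,fy=S,interpolation=cv2.INTER_LINEAR)>.5
    n,l,st,_=cv2.connectedComponentsWithStats(m.astype(np.uint8)); m=(l==1+st[1:,4].argmax()).astype(np.uint8)
    p=cv2.findNonZero(m); cv2.fillConvexPoly(m,cv2.convexHull(p),1); return m
def iou(a,b): return (a&b).sum()/max(1,(a|b).sum())
def colmask(im,blue,roi):
    im=im.astype(int); r,g,b=im[...,0],im[...,1],im[...,2]
    m=(b-r>35) if blue else (r-b>45); k=np.zeros(m.shape,bool); k[roi[1]:roi[3],roi[0]:roi[2]]=1; return m&k
E
python3 - <<'E'
from fit import *
ims={n:camera(n) for n in("side","top")}
# block: plate hull in top view, from bright+dark block region
im=ims["top"]
b=regions_of("block","top")[0]["region"]; mt=hullmask(b)
f=lambda p:-iou(sil("top",box(*p,0,0,.052,.122,0,.036)),mt)
u=unproj("top",[346,242],.03)[0]; print("guess",u)
best=min((DE(f,[(u[0]-.02,u[0]+.02),(u[1]-.02,u[1]+.02),(-.6,.1)],seed=1,maxiter=25,popsize=8),),key=lambda r:r.fun); print("block",best.x,best.fun)
bx=best.x; c,s=np.cos(bx[2]),np.sin(bx[2])
for nm,sg,roi in(("blue",1,{"top":(305,220,345,252),"side":(262,172,296,215)}),("red",-1,{"top":(358,230,398,262),"side":(238,218,278,262)})):
    x0,y0=bx[0]-s*.06*sg,bx[1]+c*.06*sg; print(nm,"nest",x0,y0)
    ms={n:hullmask(colmask(ims[n],nm=="blue",roi[n])) for n in ims}
    for names in(("top",),("side",),("top","side")):
        g=lambda p:-sum(iou(sil(n,box(*p,0,0,.015,.015,.068,.104)),ms[n]) for n in names)
        r=DE(g,[(x0-.01,x0+.01),(y0-.01,y0+.01),(0,np.pi/2)],seed=1,maxiter=20,popsize=8)
        print(names,r.x[:2],"rel deg",np.degrees(r.x[2]-bx[2])%90,r.fun)
for n,(x,y,w,h) in {"top":(290,200,120,80),"side":(215,160,110,140)}.items():
    a=cv2.resize(ims[n][y:y+h,x:x+w],None,fx=4,fy=4,interpolation=cv2.INTER_CUBIC)[...,::-1].copy()
    q=(cv2.convexHull(proj(n,box(*bx,0,0,.052,.122,0,.036)).astype(np.float32))-[x,y])*4
    cv2.polylines(a,[q.astype(np.int32)],True,(0,255,0),1); ims[n]=a
A=np.zeros((560,800,3),np.uint8); A[:320,:480]=ims["top"]
A2=ims["side"][:560,:]; A2=cv2.resize(A2,(316,402)); A[:402,482:798]=A2
cv2.imwrite("pics/c1.png",A)
E
```

```text
guess [0.47495861 0.02181635 0.03      ]
block [ 0.47235107  0.02033089 -0.24691353] -0.9472811585192094
blue nest 0.48701580117594134 0.07851117933186873
('top',) [0.48948851 0.07647189] rel deg 39.78541093424458 -0.9181894855215069
('side',) [0.48876932 0.08261834] rel deg 18.896633801255 -0.6518086980083999
('top', 'side') [0.48950274 0.0763977 ] rel deg 31.75521983088332 -1.5213247721540053
red nest 0.4576863290241102 -0.037849389862747024
('top',) [ 0.46020646 -0.04164843] rel deg 58.46666526641827 -0.8876742279311287
('side',) [ 0.4570012  -0.02850228] rel deg 30.957918452354484 -0.42880692355244177
('top', 'side') [ 0.45972283 -0.04101087] rel deg 57.65522083035294 -1.2818308065476132
```

View pics/c1.png

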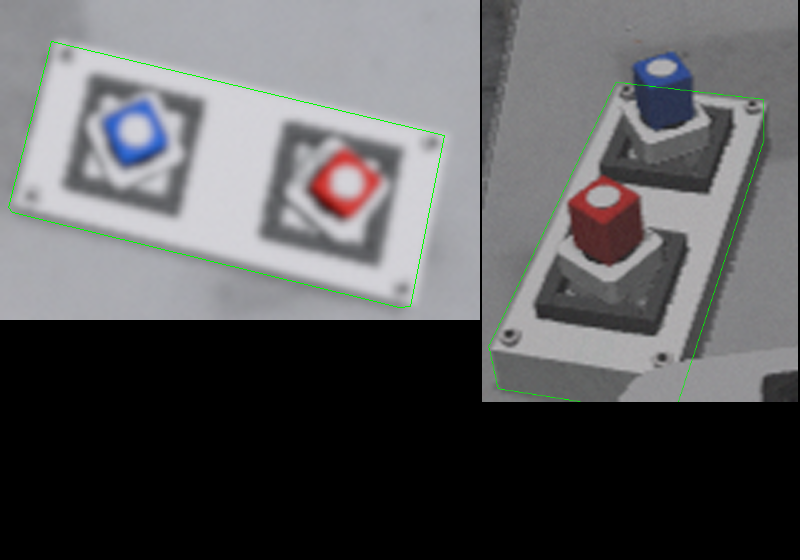

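Crop: the block outline fits well in the top view. The side masks lost the dark grip faces, so I'll refit the grips with a ratio threshold.

```bash
python3 - <<'E'
from fit import *
ims={n:camera(n) for n in("side","top")}
bx=[.4724,.0203,-.247]
c,s=np.cos(bx[2]),np.sin(bx[2])
def cm(im,blue,roi):
    f=im.astype(float)+1; q=(f[...,2]/f[...,0]) if blue else f[...,0]/f[...,2]
    k=np.zeros(q.shape,bool); k[roi[1]:roi[3],roi[0]:roi[2]]=1; return (q>1.5)&k
for nm,sg,roi in(("blue",1,{"top":(305,220,345,252),"side":(262,172,296,215)}),("red",-1,{"top":(358,230,398,262),"side":(238,218,278,262)})):
    x0,y0=bx[0]-s*.06*sg,bx[1]+c*.06*sg
    ms={n:hullmask(cm(ims[n],nm=="blue",roi[n])) for n in ims}
    for names in(("top",),("side",),("top","side")):
        g=lambda p:-sum(iou(sil(n,box(*p,0,0,.015,.015,.068,.104)),ms[n]) for n in names)
        r=DE(g,[(x0-.01,x0+.01),(y0-.01,y0+.01),(0,np.pi/2)],seed=1,maxiter=20,popsize=8)
        print(nm,names,r.x,"rel deg",np.degrees(r.x[2]-bx[2])%90,r.fun)
R=cv2.Rodrigues(state()["orientation"])[0]; print(R.round(3))
E
```

```text
blue ('top',) [0.48860954 0.07665957 0.54171602] rel deg 45.19009908773329 -0.8594780613708058
blue ('side',) [0.48828478 0.07681209 0.22242891] rel deg 26.896295365733998 -0.9028025477707007
blue ('top', 'side') [0.4889476  0.07653109 0.31596423] rel deg 32.2554746649334 -1.741030520748692
red ('top',) [ 0.45885643 -0.03987566  0.75223694] rel deg 57.25205943683664 -0.8572216097023153
red ('side',) [ 0.4591483  -0.03928282  0.62840586] rel deg 50.15706130481813 -0.8928074245939676
red ('top', 'side') [ 0.45997712 -0.04046436  0.75513026] rel deg 57.417834678000546 -1.7267026249190565
[[ 0.937  0.349  0.   ]
 [ 0.349 -0.937 -0.   ]
 [-0.     0.    -1.   ]]
```

>>> {"api": "arm_command", "payload": {"motion": [[[0.03,-0.026,0,0,-1],[0.03,-0.026,0,0,-1],[0.03,-0.026,0,0,-1],[0.03,-0.026,0,0,-1],[0.03,-0.026,0,0,-1],[0.03,-0.026,0,0,-1],[0.03,-0.026,0,0,-1],[0.03,-0.026,0,0,-1]]], "force": 60}}

```text
clock: 1.45
eef_pos: [0.3362, -0.2118, 0.2316]
orientation: [3.091, 0.557, 0.001]
force: [0.7, -0.9, -0.1]
width: 0.998
grip_force: 0.0
```

>>> {"api": "arm_command", "payload": {"motion": [[[0.03,-0.026,0,0,-1],[0.03,-0.026,0,0,-1],[0.03,-0.026,0,0,-1],[0.03,-0.026,0,0,-1],[0.03,-0.026,0,0,-1],[0.03,-0.026,0,0,-1],[0.03,-0.026,0,0,-1],[0.03,-0.026,0,0,-1]]]}}

```text
clock: 2.25
eef_pos: [0.4885, 0.0672, 0.2314]
orientation: [3.091, 0.558, 0.001]
force: [0.7, -0.8, 0.1]
width: 1.0
grip_force: 0.0
```

```bash
cat > st.py <<'E'
from h import *
import sys
s=state(); R=cv2.Rodrigues(s["orientation"])[0]
print(s["clock"],s["eef_pos"].round(4),"a",round(np.arctan2(R[1,0],R[0,0]),3),"tilt",R[2].round(3),"F",s["force"].round(1),"T",s["wrist_torque"].round(2),"w",round(s["width"],3),"gf",round(s["grip_force"],1),s["qpos"].round(2))
d=np.array([.4887,.0767,.072])-s["eef_pos"]; print("to go, tool axes",(R.T@d).round(4))
E
python3 st.py
```

```text
2.25 [0.4885 0.0672 0.2314] a 0.357 tilt [ 0.  0. -1.] F [ 0.7 -0.8  0.1] T [-0.03 -0.02  0.  ] w 1.0 gf 0.0 [-0.02  0.28  1.61 -0.    1.25  1.2 ]
to go, tool axes [ 0.0035 -0.0089  0.1594]
```

>>> {"api": "arm_command", "payload": {"motion": [[[0.0015,-0.003,0.02,0.02,-1],[0.0,-0.002,0.025,0.0,-1],[0,-0.001,0.025,0,-1],[0,0,0.02,0,-1],[0,0,0.015,0,-1],[0,0,0.008,0,-1],[0,0,0,0,-1],[0,0,0,0,-1]]]}}

```text
clock: 3.05
eef_pos: [0.4877, 0.0716, 0.1188]
orientation: [3.097, 0.526, 0.001]
force: [0.1, -0.6, 0.5]
width: 0.996
grip_force: 0.0
```

```bash
python3 - <<'E'
import st
from h import *
a=camera("side")[120:270,200:360]; b=camera("top")[190:300,270:410]
A=np.zeros((600,800,3),np.uint8); A[:600,:640]=cv2.resize(a,(640,600),interpolation=cv2.INTER_CUBIC)
cv2.imwrite("pics/c2.png",A[:,:640,::-1])
E
```

```text
3.05 [0.4877 0.0716 0.1188] a 0.337 tilt [ 0.001  0.    -1.   ] F [ 0.1 -0.6  0.5] T [ 0.05  0.03 -0.01] w 0.996 gf 0.0 [-0.01  0.41  1.77 -0.    0.96  1.22]
to go, tool axes [ 0.0026 -0.0044  0.0468]
```

View pics/c2.png

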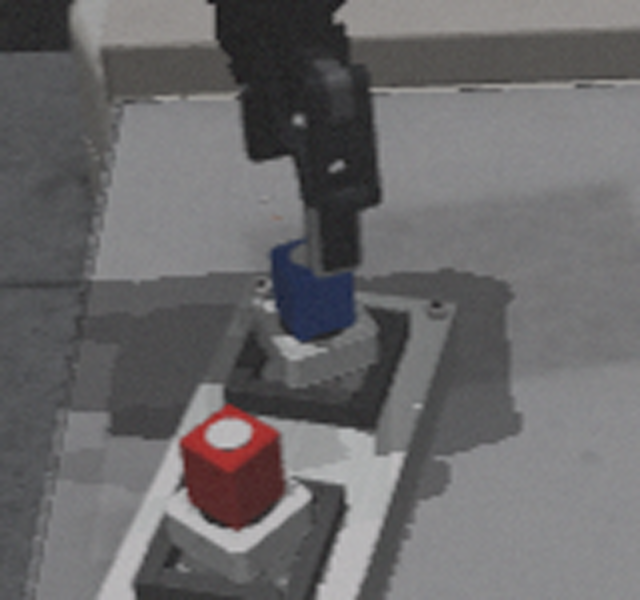

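The near finger stands just in front of the blue grip, roughly parallel to its face, and red is well clear below. I'll descend and close.

>>> {"api": "arm_command", "payload": {"motion": [[[0.0025,-0.0045,0.0,0.02,-1],[0,0,0.01,0.01,-1],[0,0,0.015,0,-1],[0,0,0.013,0,-1],[0,0,0.006,0,-1],[0,0,0,0,-1],[0,0,0,0,0],[0,0,0,0,0.1]]], "force": 60}}

```text
clock: 3.95
eef_pos: [0.4886, 0.0767, 0.0749]
orientation: [3.104, 0.48, 0.002]
force: [0.5, -0.2, -0.1]
width: 0.693
grip_force: 0.0
```

>>> {"api": "arm_command", "payload": {"motion": [[[0,0,0,0,0.3],[0,0,0,0,1],[0,0,0,0,1],[0,0,0,0,1],[0,0,0,0,1],[0,0,0,0,1],[0,0,0,0,1],[0,0,0,0,1]]], "force": 60}}

```text
clock: 4.75
eef_pos: [0.4885, 0.0767, 0.075]
orientation: [3.104, 0.48, 0.002]
force: [-2.1, -0.4, 6.5]
width: 0.355
grip_force: 55.7
```

```bash
python3 - <<'E'
import st
from h import *
a=camera("side")[120:270,200:360]
cv2.imwrite("pics/c3.png",cv2.resize(a,(640,600),interpolation=cv2.INTER_CUBIC)[...,::-1])
E
```

```text
4.75 [0.4885 0.0767 0.075 ] a 0.307 tilt [ 0.001  0.001 -1.   ] F [-2.1 -0.4  6.5] T [-0.02  0.2  -0.15] w 0.355 gf 55.7 [ 0.    0.48  1.81 -0.    0.85  1.26]
to go, tool axes [0.0002 0.0001 0.003 ]
```

View pics/c3.png

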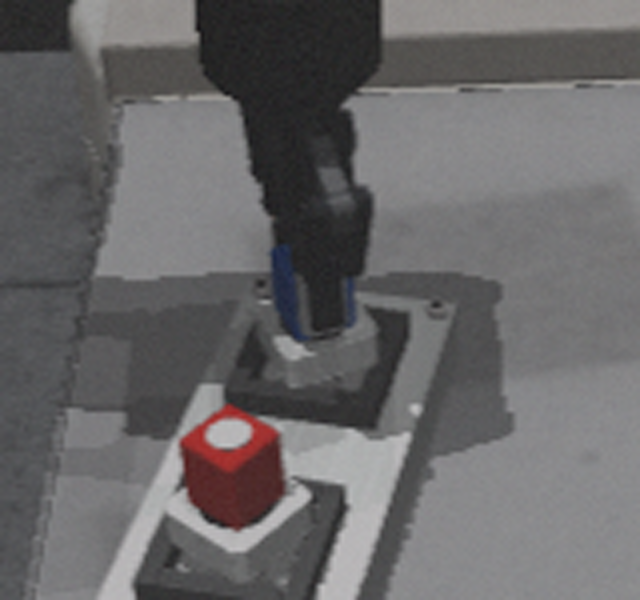

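The grip is held squarely: the opening reads 30 mm and the near pad lies flat on the blue face. I'll press lightly and turn toward square (about +0.55 rad about tool z).

>>> {"api": "arm_command", "payload": {"motion": [[[0,0,0.001,0,1],[0,0,0.001,0,1],[0,0,0,0.05,1],[0,0,0,0.05,1],[0,0,0,0.05,1],[0,0,0,0.05,1],[0,0,0,0.05,1],[0,0,0,0,1]]]}}

```text
clock: 5.6
eef_pos: [0.4902, 0.0769, 0.0746]
orientation: [3.14, 0.087, 0.009]
force: [-1.2, 1.3, 16.6]
width: 0.339
grip_force: 60.0
```

```bash
python3 st.py
```

```text
5.6 [0.4902 0.0769 0.0746] a 0.056 tilt [ 0.006  0.    -1.   ] F [-1.2  1.3 16.6] T [ 0.03  0.08 -0.08] w 0.339 gf 60.0 [0.   0.48 1.81 0.   0.85 1.52]
to go, tool axes [-0.0015  0.0001  0.0026]
```

>>> {"api": "arm_command", "payload": {"motion": [[[0,0,0.0005,0.05,1],[0,0,0.0005,0.05,1],[0,0,0.0005,0.04,1],[0,0,0.0005,0.04,1],[0,0,0.0005,0.03,1],[0,0,0,0.03,1],[0,0,0,0.02,1],[0,0,0,0,1]]]}}

```text
clock: 6.4
eef_pos: [0.4882, 0.0767, 0.0697]
orientation: [3.125, -0.319, 0.0]
force: [-0.4, -0.2, -1.7]
width: 0.342
grip_force: 59.8
```

```bash
python3 st.py
```

```text
6.4 [0.4882 0.0767 0.0697] a -0.203 tilt [ 0.  0. -1.] F [-0.4 -0.2 -1.7] T [-0.06 -0.16 -0.  ] w 0.342 gf 59.8 [ 0.    0.49  1.81 -0.    0.84  1.77]
to go, tool axes [ 0.0005 -0.0001 -0.0023]
```

The upward force has gone and the tool has sunk 5 mm, so the foot has entered. I'll follow it down.

>>> {"api": "arm_command", "payload": {"motion": [[[0,0,0.002,0.01,1],[0,0,0.002,0.01,1],[0,0,0.002,0.01,1],[0,0,0.002,0.01,1],[0,0,0.001,0,1],[0,0,0.001,0,1],[0,0,0,0,1],[0,0,0,0,1]]]}}

```text
clock: 7.2
eef_pos: [0.4882, 0.0767, 0.0609]
orientation: [3.118, -0.381, 0.001]
force: [-3.6, -0.1, 11.2]
width: 0.338
grip_force: 61.6
```

```bash
python3 st.py
```

```text
7.2 [0.4882 0.0767 0.0609] a -0.243 tilt [ 0.001 -0.    -1.   ] F [-3.6 -0.1 11.2] T [-0.12  0.48 -0.13] w 0.338 gf 61.6 [ 0.    0.5   1.82 -0.    0.82  1.81]
to go, tool axes [ 0.0005 -0.0001 -0.0111]
```

>>> {"api": "arm_command", "payload": {"motion": [[[0,0,0.001,0,1],[0,0,0.001,0,1],[0,0,0,0,1],[0,0,-0.001,0,0.3],[0,0,-0.001,0,-0.2],[0,0,0,0,-0.6],[0,0,0,0,-1],[0,0,0,0,-1]]]}}

```text
clock: 8.0
eef_pos: [0.4879, 0.0768, 0.0595]
orientation: [3.118, -0.381, -0.001]
force: [-0.0, 0.4, 0.1]
width: 0.992
grip_force: 0.0
```

>>> {"api": "arm_command", "payload": {"motion": [[[0,0,0,0,-1],[0,0,0,0,-1],[0,0,-0.01,0,-1],[0,0,-0.02,0,-1],[0,0,-0.03,0,-1],[0,0,-0.04,0,-1],[0,0,-0.03,0,-1],[0,0,0,0,-1]]]}}

```text
clock: 8.8
eef_pos: [0.4905, 0.0768, 0.1947]
orientation: [-3.117, 0.381, -0.015]
force: [-0.5, 0.5, 0.2]
width: 0.999
grip_force: 0.0
```

```bash
python3 - <<'E'
import st
from h import *
a=camera("side")[120:270,200:360]
cv2.imwrite("pics/c4.png",cv2.resize(a,(640,600),interpolation=cv2.INTER_CUBIC)[...,::-1])
E
```

```text
8.8 [0.4905 0.0768 0.1947] a -0.243 tilt [ 0.009 -0.002 -1.   ] F [-0.5  0.5  0.2] T [0.   0.01 0.03] w 0.999 gf 0.0 [ 0.    0.32  1.67 -0.    1.15  1.81]
to go, tool axes [-0.0028  0.0008  0.1227]
```

View pics/c4.png

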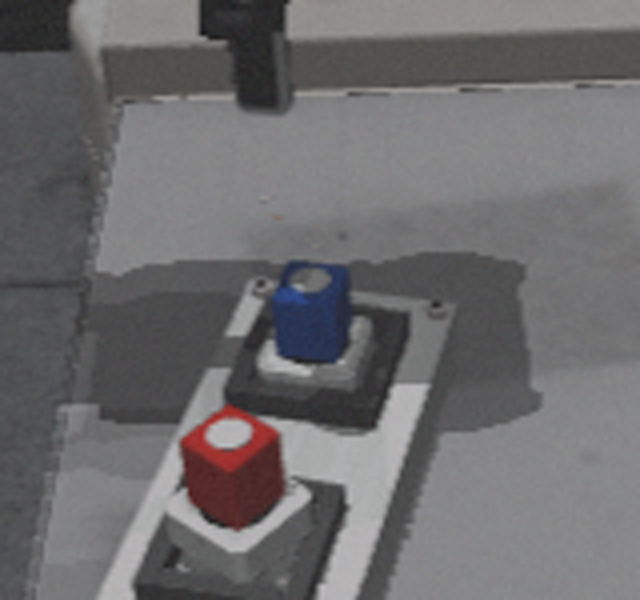

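The blue carrier is square to its collar and low, with only a thin foot rim showing at ~(315,355). Red is unchanged at ~(230,465), and the gripper is clear. I'll check the height with a quick fit before handing in.

```bash
python3 - <<'E'
from fit import *
im=camera("side"); f=im.astype(float)+1; q=f[...,2]/f[...,0]>1.5; k=np.zeros(q.shape,bool); k[172:220,262:296]=1; m=hullmask(q&k)
for z in np.arange(.028,.054,.002):
    print(round(z,3),round(max(iou(sil("side",box(.4885+a,.0767+b,-.247,0,0,.015,.015,z+.018,z+.054)),m) for a in(-.001,0,.001) for b in(-.001,0,.001)),3))
E
```

```text
0.028 0.731
0.03 0.784
0.032 0.829
0.034 0.851
0.036 0.845
0.038 0.838
0.04 0.798
0.042 0.758
0.044 0.708
0.046 0.664
0.048 0.61
0.05 0.565
0.052 0.522
```

The height fit peaks at about 35 mm (36 expected), so the carrier is home.

```bash
python3 -c "
from bench import *
print(sign_off())"
```

```text
the job is handed in; nothing more can be done
None
```

The blue carrier was turned square, pressed down about 14 mm into its nest and released; the red one looks unmoved in the last picture, and the job was handed in at about 9 s of the 32 s (no verdict was returned).

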